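# Move the tacky yellow plate from drying rack to parts box with sprung tongs

### The job

The yellow square plate in the wooden drying rack is still tacky, so never touch it with the gripper: take the sprung tongs off the blue stand, squeeze them shut on the plate's top edge, draw it straight up out of its slot and set it down gently, upright, on the floor of the empty narrow bay of the olive parts box. Open the tongs only once the plate is down, lift them clear, then hang them back in both notches of the stand and let go. Leave the grey plates, the yellow tin, the red box and the orange pot where they are.

Things in the scene. Friction and masses are not known exactly. Their poses are not given: they have to be found in the camera images.
- tongs_grip (a point): Where to take the tongs (140 g): midway between their two red-faced flat arms, 42 mm below the hanging bar, 93 mm above the jaw tips; the tongs' top is 47 mm above it. Axes: z up along the tongs, x along the bar, y the jaws' closing line. Arms 22 mm wide (x), flat outside from 22 mm above to 68 mm below; outer width 57 mm sprung open, 36 mm shut on the plate, 31 mm fully shut
- tongs_tip (a point): Middle of the lower ends of the tongs' two black rubber jaws, axes as tongs_grip. Jaw gap = outer width of the arms - 31 mm (26 mm open). Jaw faces 22 mm wide (x) and 25 mm tall up from here; each jaw 6 mm thick; above that the arms stand out to 15.5 mm behind the jaw face
- tongs_bar (a point): Middle of the tongs' round steel hanging bar, 8 mm diameter, 112 mm long along x; same axes as tongs_grip
- tongs_jaw_a (a joint): How far one arm is squeezed in, m: 0 sprung open, 0.0105 shut on the plate, 0.013 fully shut; the other arm moves equally, straight and parallel. The spring pushes each arm out with 4 N (open) to 8 N (shut), so a gripper at 45 to 52 mm opening still holds the tongs with the jaws part open; past 57 mm it lets them go
- stand_notch (a point): Fixed blue tongs stand: where the middle of the hanging bar rests, 170 mm above the table. x along the bar, y across, z up. Two posts at x = -42 and +42 mm (8 mm thick, 28 mm wide in y) have open-topped notches 16 mm wide and 12 mm deep, bottoms 4 mm below this point. Foot 140 x 110 x 10 mm
- yellow_plate_mid (a point): Centre of the yellow square plate with a 30 mm hole: 90 mm wide (x), 5 mm thick (y), 90 mm tall (z up), about 100 g. Its top edge is 45 mm above this point. It stands in one of the slots of the wooden rack, the lowest 32 mm of it inside the slot
- grey_plate_a_mid (a point): Centre of a grey plate of the same size and axes, standing in another slot; to be left alone
- grey_plate_b_mid (a point): Centre of the other grey plate, likewise to be left alone
- rack: Fixed wooden drying rack, 110 mm (x) x 188 mm (y) x 42 mm high, origin under its centre on the table. Four slots run along x, 7.4 mm wide, 32 mm deep, 40 mm apart in y (at y = -60, -20, 20, 60 mm); plates in them stand with their feet 10 mm above the table and their tops 100 mm above it
- bay_floor (a point): Middle of the floor of the empty bay in the fixed olive open-topped steel parts box (150 x 150 x 62 mm), 4 mm above the table. The bay is 142 mm long (x), 47 mm wide (y), its walls 58 mm high above its floor. The plate goes in with its width along x and may then lean on a bay wall. The other bay, on the +y side, is full of washers
- soup_tin: Yellow tin, 76 mm diameter, 110 mm tall; bystander
- carton: Red box 70 x 110 x 45 mm; bystander
- paint_pot: Orange pot 90 mm across, 78 mm tall; bystander
There are look-alikes about, which are no part of the job. Leave any purple or turquoise look-alike of the part that bears yellow_plate_mid alone.

How it is judged:
On the way, in this order (a step that is already met when the one before it is completed fails the run):
1. the tongs are lifted off the stand (z of tongs_bar in the frame of stand_notch above 0.025 m), for 0.1 s.
2. the yellow plate, held in the tongs, is drawn clear of the rack (its centre over 100 mm above the table) (height (world z) of yellow_plate_mid above 0.1 m and contact force between tongs and yellow_plate above 1 N), for 0.2 s.
3. the plate, still held in the tongs, is lowered into the empty bay until its foot is within 10 mm of the floor (x of yellow_plate_mid in the frame of bay_floor between -0.03 and 0.03 m and y of yellow_plate_mid in the frame of bay_floor between -0.024 and 0.024 m and z of yellow_plate_mid in the frame of bay_floor below 0.055 m and angle between yellow_plate_mid's own z axis and vertical below 0.65 rad and contact force between tongs and yellow_plate above 0.5 N), for 0.1 s.
4. the tongs have released the plate in the bay and are lifted clear of it (tips over 105 mm above the bay floor) (x of yellow_plate_mid in the frame of bay_floor between -0.03 and 0.03 m and y of yellow_plate_mid in the frame of bay_floor between -0.024 and 0.024 m and z of yellow_plate_mid in the frame of bay_floor below 0.055 m and angle between yellow_plate_mid's own z axis and vertical below 0.65 rad and contact force between tongs and yellow_plate below 0.05 N and z of tongs_tip in the frame of bay_floor above 0.105 m), for 0.2 s.
At the end, for the whole second after the job is handed in: Yellow plate in the empty bay (centre within 30 mm along, 24 mm across of the middle, foot within 10 mm of the floor, lean under 37 degrees); tongs hung in both notches (bar within 15 mm along, 9 mm across, 6 mm in height, 11 degrees); both at rest (x of yellow_plate_mid in the frame of bay_floor between -0.03 and 0.03 m and y of yellow_plate_mid in the frame of bay_floor between -0.024 and 0.024 m and z of yellow_plate_mid in the frame of bay_floor below 0.055 m and angle between yellow_plate_mid's own z axis and vertical below 0.65 rad and linear speed of each of yellow_plate, tongs below 0.03 m/s and x of tongs_bar in the frame of stand_notch between -0.015 and 0.015 m and y of tongs_bar in the frame of stand_notch between -0.009 and 0.009 m and z of tongs_bar in the frame of stand_notch between -0.006 and 0.006 m and angle between tongs_bar's own z axis and vertical below 0.2 rad and angle between the x axis of tongs_bar and the x axis of stand_notch, either way round below 0.2 rad); the robot touches nothing.
It fails at once if the gripper or arm touches the yellow plate (contact force between any of the fingers, the arm and yellow_plate above 0.3 N).
It fails at once if the yellow plate is dropped or thrown (faster than 0.9 m/s) (linear speed of yellow_plate above 0.9 m/s).
It fails at once if a grey plate is moved by more than 20 mm (distance of any of grey_plate_a_mid, grey_plate_b_mid from where it was at the start of the episode above 0.02 m).
It fails at once if a bystander is moved by more than 25 mm (distance of any of soup_tin, carton, paint_pot from where it was at the start of the episode above 0.025 m).
It also fails if it takes over 58 s, if anything falls off the work surface, if the arm or the gripper's body presses on something with over 40 N, if the wrist force passes 120 N, or if a joint passes its speed limit or range.

### The arm

A 6-joint arm with a two-finger parallel gripper is mounted at the origin on the work surface. World frame = base frame: x ahead of the robot, y to its left, z up, the work surface at z = 0. Lengths are in m, angles in rad, forces in N, time in s.
With the tool pointing down it reaches from about 0.275 to 0.775 m from the base axis. Payload 14.6 kg.
Tool frame: the origin (TCP) lies between the finger pads; the fingertips stand 17 mm ahead of it and the grasp point (between the pads) lies 2 mm behind it; z points along the fingers, y is the line along which they close (so a half turn about z gives the same grasp; the last joint's range is limited). The gripper opens to 85 mm and grips with 20 to 120 N. Pads are 22 mm wide; open, the fingers measure 114 mm over their backs; the gripper's body (76 mm by 85 mm) begins 54 mm behind the grasp point. The pads swing forward as they close: fully open they stand 13 mm farther back than shut.
Start: joints at [0.946, 0.263, -0.048, 1.259, 0, 1.415], TCP at [0.238, 0.468, 0.248] pointing down, gripper open.
Joint ranges: [-2.65, 2.65], [-0.89, 1.7], [-1.18, 1.37], [-2.13, 2.11], [-1.35, 1.29], [-3.14, 3.14]. Speed limits (rad/s): [1.89, 1.89, 2.57, 2.79, 3.14, 3.14].

### API

Orientations are given as a unit quaternion [w, x, y, z].
In Python, from bench import status, cams, r gives the robot as it stands.
- The arm moves only by the tool apply_moves, never from a script. Its argument "steps" is a list of rows, each an object with "xyz": the shift along the world's x, y, z in cm, a list of three; "angular": the turn, a rotation vector about the world's x, y, z in degrees, a list of three; "gripper": the finger opening in cm, from 0 to 8.54. A call has exactly 8 rows; each row is the pose to reach, as a shift and turn from the pose commanded when the call began; what a row does not reach only later rows make up. A row lasts 1/12 s, in which the tool goes at most 41.7 mm and 7.16 degrees, less where a joint would pass 70% of its speed; a pose out of reach is approached as far as the arm can. A call with a gripper value outside its range is refused whole. The fingers move at their own pace and stop on an object; "squeeze" is the grip in N (left out, the last holds). Time passes only in rows, so rows that repeat a pose let the fingers close, or fill a call up. It gives the time, the measured TCP pose, the force, the opening and the grip force at its end, in the units of the state.
- status.observe(): the state, without advancing time (a new reading comes with each control period).
- cams.grab_frame(name): name is "scene" or "top" or "wrist"; returns the picture (400x640x3 uint8, red, green, blue); there is no depth.
- cams.calibration(name): a dict with "camera_matrix" (3x3 intrinsics, pixels), "k1" (the pictures are not rectified: a ray, as slopes to the right and down, at radius r is drawn at 1 + k1 r^2 times it, then the intrinsics apply), "rvec" (rotation vector, rad) and "tvec" (3), from world to camera coordinates, as OpenCV has them. Camera axes: x right, y down, z forward; pixel columns grow to the right and rows downward; lengths in m; the calibration is good to about 2 mm. A picture is of the moment at which its call begins: read the wrist's pose just before it. calibration takes no time and is no camera call; for the wrist camera it gives the pose at the moment of the call.
- r.finish_job(): hands the job in; it is judged then, once.
The state is a dict: "time": time; "joints": joint angles; "joint_vel": joint speeds; "joint_efforts": joint torques, N m; "eef_pos": TCP position; "tool_rot": TCP orientation; "force": force on the tool from outside, world axes, zero at the start; "torque": the same for the moment, N m; "opening": finger opening in m; "grasp_force": force on a finger pad.
Only numpy, scipy, OpenCV 4.12 (cv2) and the standard library are available. Lean on these libraries where they do the work, as an engineer would, in place of code of your own. Each camera call takes 0.05 s, during which the arm holds its last target. There are 200 camera calls.

## Working session

There is one attempt and no reset: what is moved stays moved. The work goes in short steps, Python scripts to look and compute and a tool call to move; the robot and the scene stay as the last step left them, time stands still between calls to the robot, and variables do not carry over. Pictures are saved under pics/ and viewed, at most 10 in all, crops included, and the job is handed in when it is done.

Besides the shell and the picture viewer there is one more tool, called after "Call:" as name(argument=value, ...) on one line, values as JSON. apply_moves: Moves the arm, as the interface text tells. Its arguments: {"type":"object","properties":{"steps":{"type":"array","items":{"type":"object","properties":{"xyz":{"type":"array","items":{"type":"number"}},"angular":{"type":"array","items":{"type":"number"}},"gripper":{"type":"number"}}}},"squeeze":{"type":"number"}},"required":["steps"]}

```bash
ls; mkdir -p pics; python3 - <<'E'
from bench import status,cams,r
import cv2
print(status.observe())
for n in ("scene","top"):
    c=cams.calibration(n); print(n,c)
    cv2.imwrite(f"pics/{n}0.png",cams.grab_frame(n)[:,:,::-1])
E
```

```text
pics
{'time': 0.0, 'joints': array([ 9.45695397e-01,  2.63530008e-01, -4.89430479e-02,  1.25939389e+00,
        3.47878225e-05,  1.41550826e+00]), 'joint_vel': array([-0.00030533,  0.00245981, -0.0007857 ,  0.00165564, -0.00102147,
        0.00140029]), 'joint_efforts': array([ 5.57104024e-03, -6.37616944e+01,  3.84565079e+01,  1.37664675e-02,
       -2.50864059e-05, -2.53148738e-05]), 'eef_pos': array([0.23751698, 0.46791284, 0.24781917]), 'tool_rot': array([-2.19701609e-04,  2.32751961e-01,  9.72535983e-01, -4.88457760e-04]), 'force': array([-0.65203711,  0.91976607,  0.65461306]), 'torque': array([ 0.00234611,  0.01832137, -0.01143915]), 'grasp_force': 0.0, 'opening': 0.0852616978801017}
scene {'camera_matrix': array([[364.93926023,   0.        , 315.08356791],
       [  0.        , 364.93926023, 205.9983248 ],
       [  0.        ,   0.        ,   1.        ]]), 'k1': -0.029216026856195027, 'rvec': array([ 2.15593782,  1.11765597, -0.4353903 ]), 'tvec': array([-0.32587467, -0.24936758,  1.12201139])}
top {'camera_matrix': array([[362.00592224,   0.        , 315.47451715],
       [  0.        , 362.00592224, 197.97908837],
       [  0.        ,   0.        ,   1.        ]]), 'k1': -0.04276667839462203, 'rvec': array([ 2.14194959, -2.1636306 ,  0.13704121]), 'tvec': array([-0.00924832,  0.59079557,  0.86672779])}
```

View pics/scene0.png

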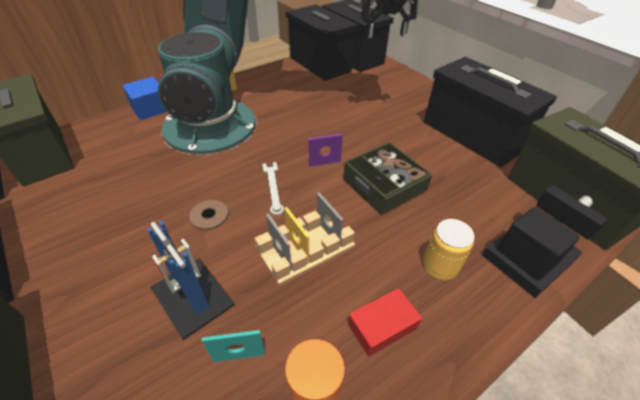

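View pics/top0.png

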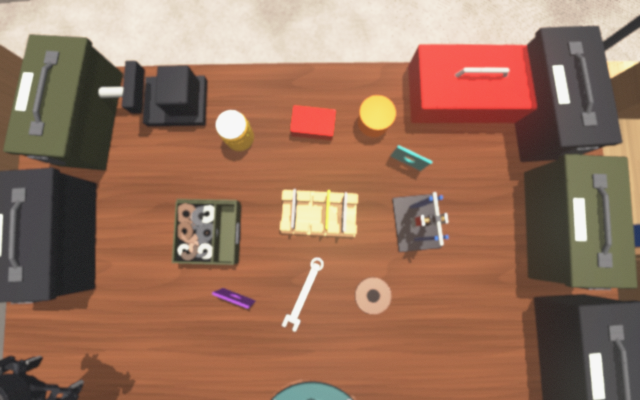

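The scene view shows the blue stand (190,280), the rack (300,240) and the olive box (385,175). The top view shows the box at (207,233), the rack at (319,213), the yellow plate at about (328,212) and the stand at about (425,220). I'll enlarge the top view to measure.

```bash
cat > h.py <<'E'
import numpy as np, cv2
from bench import status,cams,r
def ray(n,uv,z,c=None):
    "pixel -> world point on plane height z"
    c=c or cams.calibration(n)
    K=c["camera_matrix"];R=cv2.Rodrigues(c["rvec"])[0];t=c["tvec"]
    d=cv2.undistortPoints(np.array([[uv]],float),K,np.array([c["k1"],0,0,0]))[0,0]
    # world
    o=-R.T@t; v=R.T@np.array([d[0],d[1],1.])
    return o+v*(z-o[2])/v[2]
def proj(n,P,c=None):
    c=c or cams.calibration(n)
    return cv2.projectPoints(np.array(P,float).reshape(-1,3),c["rvec"],c["tvec"],c["camera_matrix"],np.array([c["k1"],0,0,0]))[0].reshape(-1,2)
E
python3 - <<'E'
import cv2
a=cv2.imread("pics/top0.png")
b=cv2.resize(a[180:280,260:460],None,fx=4,fy=4,interpolation=cv2.INTER_CUBIC)
c=cv2.resize(a[190:280,160:260],None,fx=2,fy=2,interpolation=cv2.INTER_CUBIC)
import numpy as np
o=np.zeros((580,800,3),np.uint8);o[:400]=b;o[400:580,:200]=c
s=cv2.imread("pics/scene0.png")
d=cv2.resize(s[210:300,140:360],None,fx=2,fy=2,interpolation=cv2.INTER_CUBIC)
o[400:580,220:660]=d
cv2.imwrite("pics/z0.png",o)
E
```

```text
(no output)
```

View pics/z0.png

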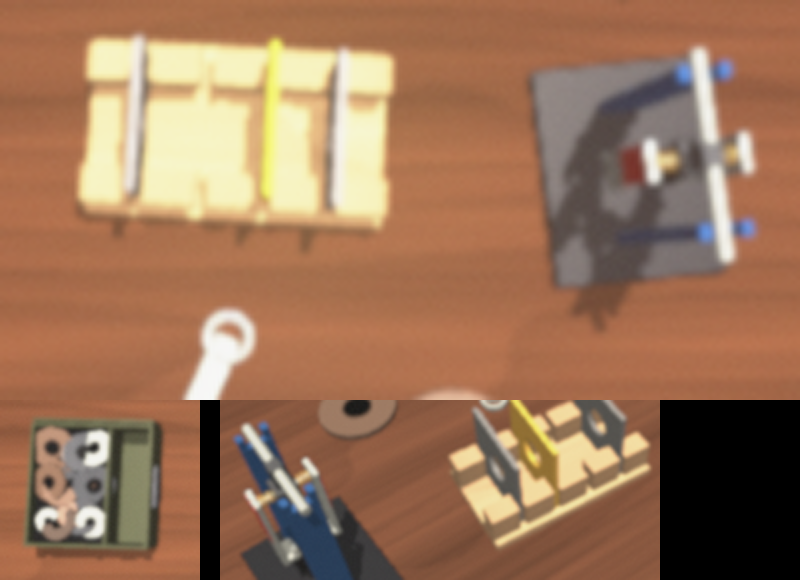

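```bash
python3 - <<'E'
from h import *
def seg(name,a,b,z,n="top"):
    A,B=ray(n,a,z),ray(n,b,z); d=B-A
    print(name,A[:2].round(4),B[:2].round(4),"mid",((A+B)/2)[:2].round(4),"len",np.linalg.norm(d).round(4),"ang",np.degrees(np.arctan2(d[1],d[0])).round(1))
seg("bar",(435,192.5),(442,245),.172)
seg("Y",(329,190.5),(326.75,229.25),.1)
seg("ga",(294.5,189.5),(292.75,228.25),.1)
seg("gb",(346,192.5),(344.25,231.75),.1)
seg("rack low",(279.5,233.5),(355.5,236.5),.042)
seg("rack up",(282.5,190),(358.5,194),.042)
seg("standfoot top",(392.5,198.5),(399,251.5),.01)
seg("standfoot bot",(399,251.5),(441,247.5),.01)
c=[(177,201),(238.5,202),(236,265),(173.5,262.5)]
for i in range(4): seg("box%d"%i,c[i],c[(i+1)%4],.062)
print(sum(ray("top",p,.062) for p in c)/4)
print("wall mid/bay", ray("top",(217,204),.062)[:2],ray("top",(217,263),.062)[:2])
print("tin",ray("top",(231,123),.11)," pot",ray("top",(377,113),.078),"carton",ray("top",(313,122),.045))
E
```

```text
bar [ 0.5824 -0.2714] [ 0.4708 -0.2805] mid [ 0.5266 -0.276 ] len 0.112 ang -175.3
Y [ 0.5999 -0.0471] [ 0.5097 -0.0406] mid [ 0.5548 -0.0438] len 0.0904 ang 175.9
ga [0.6031 0.0335] [0.5128 0.0377] mid [0.5579 0.0356] len 0.0904 ang 177.3
gb [ 0.5948 -0.0867] [ 0.5036 -0.0808] mid [ 0.5492 -0.0837] len 0.0914 ang 176.3
rack low [0.5029 0.0742] [ 0.4937 -0.1126] mid [ 0.4983 -0.0192] len 0.1871 ang -92.8
rack up [0.6112 0.067 ] [ 0.5991 -0.1226] mid [ 0.6051 -0.0278] len 0.19 ang -93.6
standfoot top [ 0.591 -0.214] [ 0.4553 -0.2257] mid [ 0.5231 -0.2198] len 0.1362 ang -175.1
standfoot bot [ 0.4553 -0.2257] [ 0.4639 -0.3335] mid [ 0.4596 -0.2796] len 0.1082 ang -85.4
box0 [0.5836 0.3242] [0.5796 0.1725] mid [0.5816 0.2484] len 0.1518 ang -91.5
box1 [0.5796 0.1725] [0.4282 0.1761] mid [0.5039 0.1743] len 0.1515 ang 178.6
box2 [0.4282 0.1761] [0.4348 0.3272] mid [0.4315 0.2516] len 0.1513 ang 87.5
box3 [0.4348 0.3272] [0.5836 0.3242] mid [0.5092 0.3257] len 0.1488 ang -1.2
[0.50657291 0.25000036 0.062     ]
wall mid/bay [0.57525378 0.22512981] [0.43317683 0.22182597]
tin [0.76315033 0.18369543 0.11      ]  pot [ 0.79591528 -0.16955597  0.078     ] carton [ 0.78582274 -0.01081299  0.045     ]
```

Call:
apply_moves(steps=[{"xyz": [1.4,-3.7,0.1],"angular": [0,0,4]},{"xyz": [2.9,-7.4,0.2],"angular": [0,0,8]},{"xyz": [4.3,-11.1,0.4],"angular": [0,0,12]},{"xyz": [5.8,-14.9,0.5],"angular": [0,0,16]},{"xyz": [7.2,-18.6,0.7],"angular": [0,0,20]},{"xyz": [8.7,-22.3,0.8],"angular": [0,0,24]},{"xyz": [10.1,-26,1],"angular": [0,0,28]},{"xyz": [11.6,-29.8,1.2],"angular": [0,0,31.7]}])

```text
invalid input at $.steps[0]: expected keys xyz, angular, gripper
```

Call:
apply_moves(steps=[{"xyz": [1.4,-3.7,0]},{"xyz": [2.9,-7.4,0]},{"xyz": [4.3,-11.1,0]},{"xyz": [5.8,-14.9,0]},{"xyz": [7.2,-18.6,0]},{"xyz": [8.7,-22.3,0]},{"xyz": [10.1,-26,0]},{"xyz": [11.6,-29.8,0]}])

```text
invalid input at $.steps[0]: expected keys xyz, angular, gripper
```

Call:
apply_moves(steps=[{"xyz": [1.4,-3.7,0]},{"xyz": [2.9,-7.4,0]},{"xyz": [4.3,-11.1,0]},{"xyz": [5.7,-14.8,0]},{"xyz": [5.7,-14.8,0]},{"xyz": [5.7,-14.8,0]},{"xyz": [5.7,-14.8,0]},{"xyz": [5.7,-14.8,0]}])

```text
invalid input at $.steps[0]: expected keys xyz, angular, gripper
```

```bash
python3 - <<'E'
from h import *
s=status.observe();c=cams.calibration("wrist");f=cams.grab_frame("wrist")
print(s["time"],s["eef_pos"],s["tool_rot"],s["force"]);print(c)
import json
np.save("pics/w1.npy",f);cv2.imwrite("pics/w1.png",f[:,:,::-1])
an=np.radians(4.7);u=np.array([np.cos(an),np.sin(an),0]);B=np.array([.5266,-.276,.17])
print(proj("wrist",[B,B+.056*u,B-.056*u,B+.042*u,B-.042*u],c).round(1))
E
```

```text
0.1 [0.23755465 0.46793123 0.24787188] [-1.64815260e-04  2.32749557e-01  9.72536593e-01 -4.36725483e-04] [0.69748531 1.44360474 0.29532411]
{'camera_matrix': array([[291.52815638,   0.        , 314.35931152],
       [  0.        , 291.52815638, 199.69661557],
       [  0.        ,   0.        ,   1.        ]]), 'k1': -0.04259631074736746, 'rvec': array([-2.46889881, -1.51663028, -0.20771038]), 'tvec': array([-0.52398768, -0.03603538,  0.37857695])}
[[-20.4 565.8]
 [  6.6 584. ]
 [-48.1 545.8]
 [ -0.  579.6]
 [-41.1 551. ]]
```

View pics/w1.png

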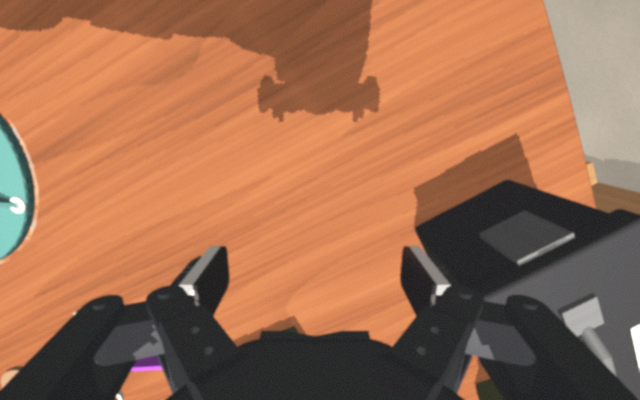

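The calls were refused because each row needs all three keys. The arm did not move, and the wrist view shows only the start area. I'll send them again.

Call:
apply_moves(steps=[{"xyz": [1.4,-3.7,0.1],"angular": [0,0,4],"gripper": 8.5},{"xyz": [2.9,-7.4,0.2],"angular": [0,0,8],"gripper": 8.5},{"xyz": [4.3,-11.1,0.4],"angular": [0,0,12],"gripper": 8.5},{"xyz": [5.8,-14.9,0.5],"angular": [0,0,16],"gripper": 8.5},{"xyz": [7.2,-18.6,0.7],"angular": [0,0,20],"gripper": 8.5},{"xyz": [8.7,-22.3,0.8],"angular": [0,0,24],"gripper": 8.5},{"xyz": [10.1,-26,1],"angular": [0,0,28],"gripper": 8.5},{"xyz": [11.6,-29.8,1.2],"angular": [0,0,31.7],"gripper": 8.5}])

```text
time: 0.82
eef_pos: [0.3536, 0.1684, 0.2604]
tool_rot: [0.0, -0.044, 0.999, 0.0]
force: [1.2, 0.2, 0.3]
opening: 0.0848
grasp_force: 0.0
```

Call:
apply_moves(steps=[{"xyz": [1.4,-3.7,0],"angular": [0,0,0],"gripper": 8.5},{"xyz": [2.9,-7.4,0],"angular": [0,0,0],"gripper": 8.5},{"xyz": [4.3,-11.1,0],"angular": [0,0,0],"gripper": 8.5},{"xyz": [5.8,-14.9,0],"angular": [0,0,0],"gripper": 8.5},{"xyz": [7.2,-18.6,0],"angular": [0,0,0],"gripper": 8.5},{"xyz": [8.7,-22.3,0],"angular": [0,0,0],"gripper": 8.5},{"xyz": [10.1,-26,0],"angular": [0,0,0],"gripper": 8.5},{"xyz": [11.6,-29.8,0],"angular": [0,0,0],"gripper": 8.5}])

```text
time: 1.48
eef_pos: [0.4697, -0.1299, 0.2602]
tool_rot: [-0.0, -0.042, 0.999, 0.0]
force: [1.6, 0.7, -0.1]
opening: 0.0848
grasp_force: 0.0
```

Call:
apply_moves(steps=[{"xyz": [1.4,-3.7,0],"angular": [0,0,0],"gripper": 8.5},{"xyz": [2.9,-7.4,0],"angular": [0,0,0],"gripper": 8.5},{"xyz": [4.3,-11.1,0],"angular": [0,0,0],"gripper": 8.5},{"xyz": [5.7,-14.8,0],"angular": [0,0,0],"gripper": 8.5},{"xyz": [5.7,-14.8,0],"angular": [0,0,0],"gripper": 8.5},{"xyz": [5.7,-14.8,0],"angular": [0,0,0],"gripper": 8.5},{"xyz": [5.7,-14.8,0],"angular": [0,0,0],"gripper": 8.5},{"xyz": [5.7,-14.8,0],"angular": [0,0,0],"gripper": 8.5}])

```text
time: 2.15
eef_pos: [0.5264, -0.2749, 0.2605]
tool_rot: [-0.0, -0.042, 0.999, 0.0]
force: [0.6, 0.8, 0.6]
opening: 0.0851
grasp_force: 0.0
```

```bash
python3 - <<'E'
from h import *
s=status.observe();c=cams.calibration("wrist");f=cams.grab_frame("wrist")
print(s["time"],s["eef_pos"],s["tool_rot"],s["force"]);print(c)
cv2.imwrite("pics/w2.png",f[:,:,::-1])
an=np.radians(4.7);u=np.array([np.cos(an),np.sin(an),0]);B=np.array([.5266,-.276,.17])
print(proj("wrist",[B,B+.056*u,B-.056*u,B+.042*u,B-.042*u],c).round(1))
E
```

```text
2.15 [ 0.52639211 -0.2748574   0.26045437] [-5.62961971e-05 -4.21012173e-02  9.99113339e-01  1.39164753e-04] [0.55018597 0.84839135 0.59343162]
{'camera_matrix': array([[291.52815638,   0.        , 314.35931152],
       [  0.        , 291.52815638, 199.69661557],
       [  0.        ,   0.        ,   1.        ]]), 'k1': -0.04259631074736746, 'rvec': array([-1.98841953, -2.16461534, -0.2984253 ]), 'tvec': array([ 0.31907323, -0.52081625,  0.25265509])}
[[313.5 209.7]
 [313.3 274. ]
 [313.6 136. ]
 [313.4 258.8]
 [313.6 155.4]]
```

View pics/w2.png

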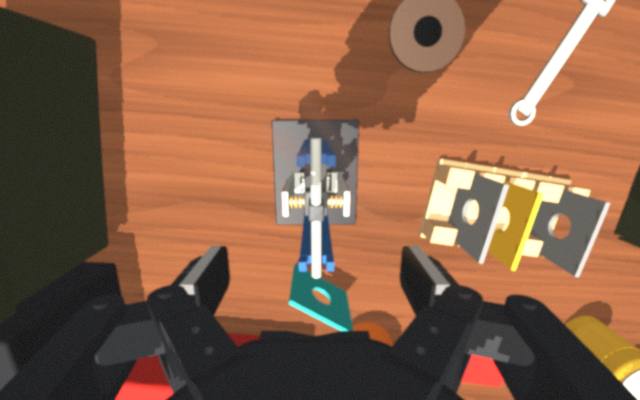

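The wrist view shows the bar running from (315,138) to (317,276), about 2 px right of the prediction, so the alignment is within 2 mm. Next: descend, take the tongs, and lift.

Call:
apply_moves(steps=[{"xyz": [0.1,0.1,-2.5],"angular": [0,0,0],"gripper": 8.5},{"xyz": [0.1,0.1,-5],"angular": [0,0,0],"gripper": 8.5},{"xyz": [0.1,0.1,-7.5],"angular": [0,0,0],"gripper": 8.5},{"xyz": [0.1,0.1,-10],"angular": [0,0,0],"gripper": 8.5},{"xyz": [0.1,0.1,-12],"angular": [0,0,0],"gripper": 8.5},{"xyz": [0.1,0.1,-13],"angular": [0,0,0],"gripper": 8.5},{"xyz": [0.1,0.1,-13],"angular": [0,0,0],"gripper": 8.5},{"xyz": [0.1,0.1,-13],"angular": [0,0,0],"gripper": 8.5}])

```text
time: 2.87
eef_pos: [0.5278, -0.2745, 0.1311]
tool_rot: [0.0, -0.042, 0.999, -0.0]
force: [-0.4, -0.4, 0.6]
opening: 0.085
grasp_force: 0.0
```

Call:
apply_moves(squeeze=40, steps=[{"xyz": [0,0,0],"angular": [0,0,0],"gripper": 4.7},{"xyz": [0,0,0],"angular": [0,0,0],"gripper": 4.7},{"xyz": [0,0,0],"angular": [0,0,0],"gripper": 4.7},{"xyz": [0,0,0],"angular": [0,0,0],"gripper": 4.7},{"xyz": [0,0,0],"angular": [0,0,0],"gripper": 4.7},{"xyz": [0,0,0],"angular": [0,0,0],"gripper": 4.7},{"xyz": [0,0,0],"angular": [0,0,0],"gripper": 4.7},{"xyz": [0,0,0],"angular": [0,0,0],"gripper": 4.7}])

```text
time: 3.53
eef_pos: [0.5282, -0.2749, 0.1315]
tool_rot: [0.001, -0.042, 0.999, -0.0]
force: [0.8, 2.9, 7.8]
opening: 0.0471
grasp_force: 5.6
```

Call:
apply_moves(steps=[{"xyz": [0,0,0.5],"angular": [0,0,0],"gripper": 4.7},{"xyz": [0,0,1.5],"angular": [0,0,0],"gripper": 4.7},{"xyz": [0,0,3],"angular": [0,0,0],"gripper": 4.7},{"xyz": [0,0,5],"angular": [0,0,0],"gripper": 4.7},{"xyz": [0,0,7],"angular": [0,0,0],"gripper": 4.7},{"xyz": [0,0,9],"angular": [0,0,0],"gripper": 4.7},{"xyz": [0,0,11],"angular": [0,0,0],"gripper": 4.7},{"xyz": [0,0,12],"angular": [0,0,0],"gripper": 4.7}])

```text
time: 4.2
eef_pos: [0.528, -0.2752, 0.2536]
tool_rot: [0.001, -0.042, 0.999, -0.001]
force: [-0.4, -0.5, -2.4]
opening: 0.047
grasp_force: 5.5
```

```bash
python3 - <<'E'
from h import *
s=status.observe();print(s["eef_pos"],s["tool_rot"],s["force"],s["opening"])
P=s["eef_pos"]
f=cams.grab_frame("scene");cw=cams.calibration("wrist");w=cams.grab_frame("wrist")
cs=cams.calibration("scene")
B=P+[0,0,.0395]; T=P-[0,0,.0955]; u=np.array([np.cos(.082),np.sin(.082),0])
L=[B,B+.056*u,B-.056*u,T,P]
print(proj("scene",L).round(1));print(proj("wrist",L,cw).round(1))
o=np.zeros((600,800,3),np.uint8)
o[:320,:480]=cv2.resize(f[180:340,120:360],None,fx=2,fy=2)[...,::-1]
cv2.imwrite("pics/l1.png",np.vstack([o[:200,:480],cv2.resize(w,(480,300))[...,::-1]]) if 0 else np.hstack([cv2.resize(f[140:300,100:300],(400,320))[...,::-1],cv2.resize(w[60:380,120:520],(400,320))[...,::-1]]))
E
```

```text
[ 0.52798431 -0.2751996   0.25363285] [ 0.00116891 -0.04168027  0.99912981 -0.00100152] [-0.36701514 -0.53099737 -2.36575213] 0.047040000668756986
[[140.9 189.7]
 [157.5 212.6]
 [126.3 169.4]
 [168.4 248.4]
 [150.  209.1]]
[[315.3 321. ]
 [314.9 432.9]
 [315.8 161.8]
 [315.6 206.5]
 [315.4 265.8]]
```

View pics/l1.png

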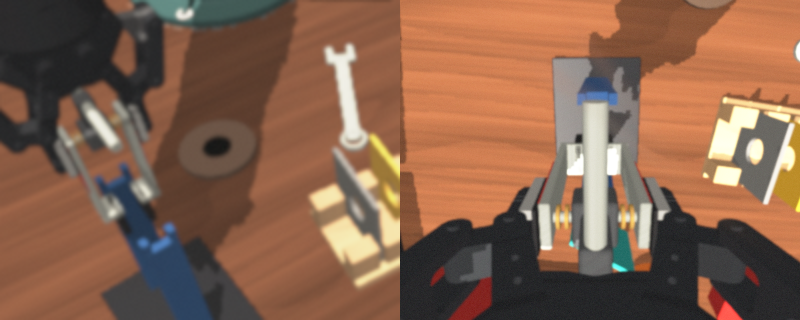

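The tongs are held squarely: the bar is vertical at wrist column 315 and the jaws sit where predicted. Now to above the plate.

Call:
apply_moves(steps=[{"xyz": [0.2,1.2,0],"angular": [0,0,-1],"gripper": 4.7},{"xyz": [0.5,4,0],"angular": [0,0,-2],"gripper": 4.7},{"xyz": [0.9,7,0],"angular": [0,0,-3],"gripper": 4.7},{"xyz": [1.3,10.5,0],"angular": [0,0,-4],"gripper": 4.7},{"xyz": [1.7,14,0],"angular": [0,0,-5],"gripper": 4.7},{"xyz": [2.1,17.5,0],"angular": [0,0,-6],"gripper": 4.7},{"xyz": [2.5,20.5,0],"angular": [0,0,-7],"gripper": 4.7},{"xyz": [2.6,22.3,0],"angular": [0,0,-8.4],"gripper": 4.7}])

```text
time: 4.97
eef_pos: [0.5534, -0.0491, 0.2498]
tool_rot: [-0.0, 0.031, 1.0, 0.0]
force: [0.7, -0.6, -1.6]
opening: 0.0469
grasp_force: 5.5
```

Call:
apply_moves(steps=[{"xyz": [0.1,0.8,0],"angular": [0,0,0],"gripper": 4.7},{"xyz": [0.1,0.8,-1],"angular": [0,0,0],"gripper": 4.7},{"xyz": [0.1,0.8,-2],"angular": [0,0,0],"gripper": 4.7},{"xyz": [0.1,0.8,-3],"angular": [0,0,0],"gripper": 4.7},{"xyz": [0.1,0.8,-3.5],"angular": [0,0,0],"gripper": 4.7},{"xyz": [0.1,0.8,-4],"angular": [0,0,0],"gripper": 4.7},{"xyz": [0.1,0.8,-4],"angular": [0,0,0],"gripper": 4.7},{"xyz": [0.1,0.8,-4],"angular": [0,0,0],"gripper": 4.7}])

```text
time: 5.63
eef_pos: [0.5546, -0.0441, 0.2104]
tool_rot: [-0.0, 0.032, 0.999, 0.0]
force: [0.7, -0.1, -1.0]
opening: 0.0469
grasp_force: 5.5
```

```bash
python3 - <<'E'
from h import *
s=status.observe();print(s["eef_pos"],s["tool_rot"],s["force"],s["opening"])
P=s["eef_pos"]
cw=cams.calibration("wrist");w=cams.grab_frame("wrist");f=cams.grab_frame("scene")
cs=cams.calibration("scene")
T=P-[0,0,.0955]; a=np.radians(-3.7);u=np.array([np.cos(a),np.sin(a),0]);Y=np.array([.5548,-.0438,.1])
L=[T,T+.011*u,T-.011*u,Y,Y+.045*u,Y-.045*u]
print(proj("scene",L).round(1));print(proj("wrist",L,cw).round(1))
cv2.imwrite("pics/l2.png",np.hstack([cv2.resize(f[150:290,230:370],(560,560),interpolation=2)[:, :,::-1][:, :400],cv2.resize(w[100:350,230:400],(400,588),interpolation=2)[:560,:,::-1]]))
E
```

```text
[ 0.5546349  -0.04413209  0.21035469] [-8.41239803e-05  3.16653477e-02  9.99498524e-01  8.79621190e-06] [ 0.70113844 -0.11738676 -0.98193686] 0.04688350691952255
[[294.7 216.2]
 [297.5 219.8]
 [291.9 212.6]
 [295.1 221.2]
 [306.8 236.4]
 [284.3 207. ]]
[[314.9 207.6]
 [314.9 220.7]
 [314.9 194.1]
 [315.3 202.5]
 [315.2 251.3]
 [315.5 148.5]]
```

View pics/l2.png

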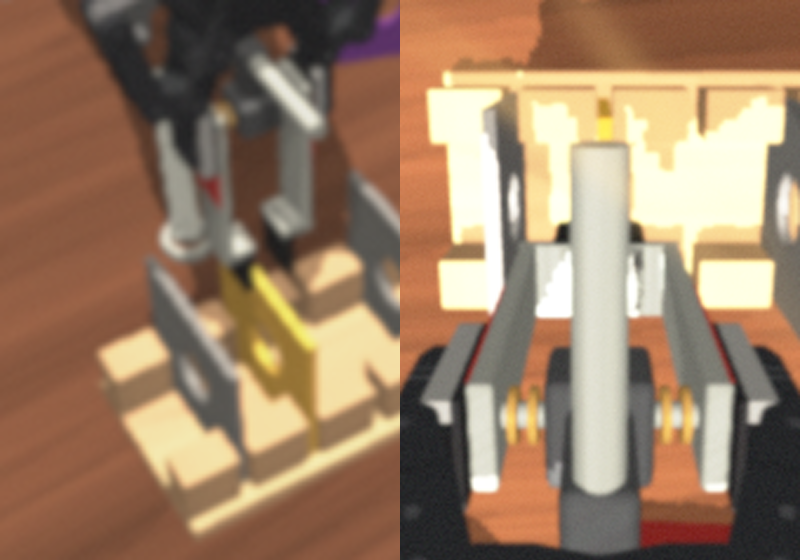

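The wrist view shows the plate at column 317 against the bar at 315, so the plate is about 1.5 mm toward +y. The jaws straddle it. Correcting, lowering and squeezing.

Call:
apply_moves(steps=[{"xyz": [0,0.15,-0.4],"angular": [0,0,0],"gripper": 4.7},{"xyz": [0,0.15,-1],"angular": [0,0,0],"gripper": 4.7},{"xyz": [0,0.15,-1.6],"angular": [0,0,0],"gripper": 4.7},{"xyz": [0,0.15,-2.2],"angular": [0,0,0],"gripper": 4.7},{"xyz": [0,0.15,-2.8],"angular": [0,0,0],"gripper": 4.7},{"xyz": [0,0.15,-3.3],"angular": [0,0,0],"gripper": 4.7},{"xyz": [0,0.15,-3.5],"angular": [0,0,0],"gripper": 4.7},{"xyz": [0,0.15,-3.5],"angular": [0,0,0],"gripper": 4.7}])

```text
time: 6.4
eef_pos: [0.5544, -0.0423, 0.1747]
tool_rot: [-0.0, 0.032, 1.0, 0.0]
force: [-0.0, -0.3, -2.8]
opening: 0.0468
grasp_force: 5.4
```

Call:
apply_moves(squeeze=50, steps=[{"xyz": [0,0,0],"angular": [0,0,0],"gripper": 4.3},{"xyz": [0,0,0],"angular": [0,0,0],"gripper": 4.0},{"xyz": [0,0,0],"angular": [0,0,0],"gripper": 3.7},{"xyz": [0,0,0],"angular": [0,0,0],"gripper": 3.4},{"xyz": [0,0,0],"angular": [0,0,0],"gripper": 3.2},{"xyz": [0,0,0],"angular": [0,0,0],"gripper": 3.2},{"xyz": [0,0,0],"angular": [0,0,0],"gripper": 3.2},{"xyz": [0,0,0],"angular": [0,0,0],"gripper": 3.2}])

```text
time: 7.07
eef_pos: [0.555, -0.0424, 0.1759]
tool_rot: [0.001, 0.032, 1.0, -0.0]
force: [0.2, 1.1, 5.7]
opening: 0.034
grasp_force: 49.8
```

Call:
apply_moves(steps=[{"xyz": [0,0,0.5],"angular": [0,0,0],"gripper": 3.2},{"xyz": [0,0,1.2],"angular": [0,0,0],"gripper": 3.2},{"xyz": [0,0,2],"angular": [0,0,0],"gripper": 3.2},{"xyz": [0,0,3],"angular": [0,0,0],"gripper": 3.2},{"xyz": [0,0,4],"angular": [0,0,0],"gripper": 3.2},{"xyz": [0,0,5],"angular": [0,0,0],"gripper": 3.2},{"xyz": [0,0,6],"angular": [0,0,0],"gripper": 3.2},{"xyz": [0,0,6.5],"angular": [0,0,0],"gripper": 3.2}])

```text
time: 7.73
eef_pos: [0.555, -0.0425, 0.242]
tool_rot: [0.001, 0.032, 1.0, -0.0]
force: [-0.2, -0.6, -2.2]
opening: 0.0339
grasp_force: 50.3
```

Call:
apply_moves(steps=[{"xyz": [0,0,0.5],"angular": [0,0,0],"gripper": 3.2},{"xyz": [0,0,1.5],"angular": [0,0,0],"gripper": 3.2},{"xyz": [0,0,2.5],"angular": [0,0,0],"gripper": 3.2},{"xyz": [0,0,3.5],"angular": [0,0,0],"gripper": 3.2},{"xyz": [0,0,4.5],"angular": [0,0,0],"gripper": 3.2},{"xyz": [0,0,5.5],"angular": [0,0,0],"gripper": 3.2},{"xyz": [0,0,5.5],"angular": [0,0,0],"gripper": 3.2},{"xyz": [0,0,5.5],"angular": [0,0,0],"gripper": 3.2}])

```text
time: 8.4
eef_pos: [0.5548, -0.0424, 0.2953]
tool_rot: [0.0, 0.032, 1.0, -0.0]
force: [-0.5, 0.0, -2.6]
opening: 0.034
grasp_force: 50.3
```

```bash
python3 - <<'E'
from h import *
s=status.observe();print(s["eef_pos"],s["tool_rot"],s["force"],s["opening"])
P=s["eef_pos"]
cw=cams.calibration("wrist");w=cams.grab_frame("wrist");f=cams.grab_frame("scene")
cs=cams.calibration("scene")
a=np.radians(-3.7);u=np.array([np.cos(a),np.sin(a),0]);Y=P+[0,0,.1-.1755]
L=[Y,Y+.045*u,Y-.045*u,Y+.045*u-[0,0,.09],Y-.045*u-[0,0,.09]]
print(proj("scene",L).round(1));print(proj("wrist",L,cw).round(1))
cv2.imwrite("pics/l3.png",np.hstack([cv2.resize(f[130:270,230:370],(560,560),interpolation=2)[:, :,::-1][:, :400],cv2.resize(w[100:350,230:400],(400,588),interpolation=2)[:560,:,::-1]]))
E
```

```text
[ 0.55483136 -0.04243654  0.29527678] [ 2.30284700e-04  3.15767737e-02  9.99501301e-01 -5.58272929e-05] [-0.47077942  0.0133074  -2.63654744] 0.033992345476888945
[[293.6 175.7]
 [306.8 191. ]
 [281.5 161.5]
 [307.2 226. ]
 [284.1 196.5]]
[[314.9 215.8]
 [314.7 271.1]
 [315.  153.5]
 [314.8 228.3]
 [315.  142.5]]
```

View pics/l3.png

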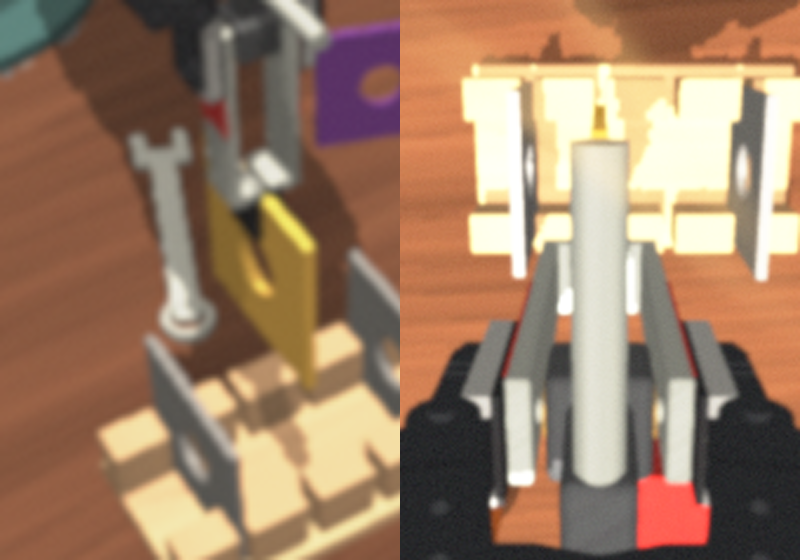

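The plate is held upright and its foot corner at scene (307,226) matches the prediction, so the foot is at TCP − 165.5 mm. On to the bay.

Call:
apply_moves(steps=[{"xyz": [-0.2,1.2,0],"angular": [0,0,0],"gripper": 3.2},{"xyz": [-0.8,4,0],"angular": [0,0,0],"gripper": 3.2},{"xyz": [-1.5,7.5,0],"angular": [0,0,0.5],"gripper": 3.2},{"xyz": [-2.2,11,0],"angular": [0,0,1],"gripper": 3.2},{"xyz": [-2.9,14.5,0],"angular": [0,0,1],"gripper": 3.2},{"xyz": [-3.6,18,0],"angular": [0,0,1.5],"gripper": 3.2},{"xyz": [-4.3,21.5,0],"angular": [0,0,2],"gripper": 3.2},{"xyz": [-4.7,23.6,0],"angular": [0,0,2],"gripper": 3.2}])

```text
time: 9.17
eef_pos: [0.506, 0.1969, 0.2949]
tool_rot: [-0.0, 0.013, 1.0, 0.0]
force: [-0.8, -0.3, -2.6]
opening: 0.0341
grasp_force: 50.4
```

Call:
apply_moves(steps=[{"xyz": [-0.2,1,0],"angular": [0,0,0],"gripper": 3.2},{"xyz": [-0.2,1,-0.8],"angular": [0,0,0],"gripper": 3.2},{"xyz": [-0.2,1,-1.8],"angular": [0,0,0],"gripper": 3.2},{"xyz": [-0.2,1,-2.8],"angular": [0,0,0],"gripper": 3.2},{"xyz": [-0.2,1,-3.8],"angular": [0,0,0],"gripper": 3.2},{"xyz": [-0.2,1,-4.6],"angular": [0,0,0],"gripper": 3.2},{"xyz": [-0.2,1,-5],"angular": [0,0,0],"gripper": 3.2},{"xyz": [-0.2,1,-5],"angular": [0,0,0],"gripper": 3.2}])

```text
time: 9.83
eef_pos: [0.5054, 0.203, 0.2443]
tool_rot: [-0.001, 0.014, 1.0, -0.0]
force: [-0.6, 0.0, -2.8]
opening: 0.034
grasp_force: 50.4
```

```bash
python3 - <<'E'
from h import *
s=status.observe();print(s["eef_pos"],s["tool_rot"],s["force"],s["opening"])
P=s["eef_pos"]
cw=cams.calibration("wrist");w=cams.grab_frame("wrist");f=cams.grab_frame("scene")
a=np.radians(-1.7);u=np.array([np.cos(a),np.sin(a),0]);v=np.array([-u[1],u[0],0]);F=P-[0,0,.1655];C=np.array([.5066,.250,.062])
L=[F,F+.045*u,F-.045*u]+[C+.075*(i*u+j*v) for i,j in ((-1,-1),(1,-1),(1,1),(-1,1))]+[C+i*.071*u-.024*v for i in (-1,1)]+[C+i*.071*u-.071*v for i in (-1,1)]
print("scene, crop",((proj("scene",L)-[330,110])*4).round(0).tolist());print("wrist crop",((proj("wrist",L,cw)-[150,100])*[400/300,400/300]+[400,0]).round(0).tolist())
cv2.imwrite("pics/l4.png",np.hstack([cv2.resize(f[110:230,330:430],(400,480),interpolation=2)[:, :,::-1],cv2.copyMakeBorder(cv2.resize(w[100:400,150:450],(400,400),interpolation=2)[:,:,::-1],0,80,0,0,0)]))
E
```

```text
[0.50537203 0.20297713 0.24425036] [-7.76004917e-04  1.44910661e-02  9.99894668e-01 -2.45201521e-04] [-0.57948378  0.0153739  -2.75045834] 0.03398725103163965
scene, crop [[164.0, 237.0], [215.0, 280.0], [117.0, 196.0], [49.0, 207.0], [208.0, 350.0], [396.0, 254.0], [230.0, 128.0], [117.0, 182.0], [270.0, 312.0], [58.0, 208.0], [208.0, 343.0]]
wrist crop [[620.0, 117.0], [620.0, 171.0], [620.0, 57.0], [583.0, 15.0], [587.0, 197.0], [761.0, 197.0], [780.0, 16.0], [650.0, 21.0], [647.0, 192.0], [589.0, 21.0], [592.0, 192.0]]
```

View pics/l4.png

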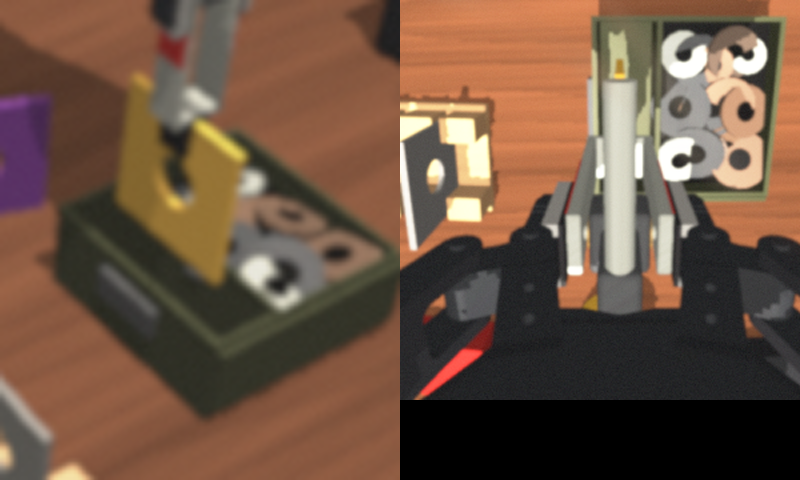

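The wrist view shows the bay's inner walls at columns 597 and 657 (crop), so its middle is 627 against the plate at 620. The scene view agrees, so I'm shifting about 4.5 mm in +y and 2 mm in +x before lowering.

Call:
apply_moves(steps=[{"xyz": [0.2,0.45,0],"angular": [0,0,0],"gripper": 3.2},{"xyz": [0.2,0.45,-1],"angular": [0,0,0],"gripper": 3.2},{"xyz": [0.2,0.45,-2],"angular": [0,0,0],"gripper": 3.2},{"xyz": [0.2,0.45,-3],"angular": [0,0,0],"gripper": 3.2},{"xyz": [0.2,0.45,-4],"angular": [0,0,0],"gripper": 3.2},{"xyz": [0.2,0.45,-5],"angular": [0,0,0],"gripper": 3.2},{"xyz": [0.2,0.45,-5.8],"angular": [0,0,0],"gripper": 3.2},{"xyz": [0.2,0.45,-6.4],"angular": [0,0,0],"gripper": 3.2}])

```text
time: 10.6
eef_pos: [0.5078, 0.2083, 0.1808]
tool_rot: [0.0, 0.014, 1.0, 0.0]
force: [-0.1, 0.9, -2.3]
opening: 0.0338
grasp_force: 50.4
```

Call:
apply_moves(steps=[{"xyz": [0,0,-0.2],"angular": [0,0,0],"gripper": 3.2},{"xyz": [0,0,-0.4],"angular": [0,0,0],"gripper": 3.2},{"xyz": [0,0,-0.6],"angular": [0,0,0],"gripper": 3.2},{"xyz": [0,0,-0.7],"angular": [0,0,0],"gripper": 3.2},{"xyz": [0,0,-0.8],"angular": [0,0,0],"gripper": 3.2},{"xyz": [0,0,-0.9],"angular": [0,0,0],"gripper": 3.2},{"xyz": [0,0,-0.9],"angular": [0,0,0],"gripper": 3.2},{"xyz": [0,0,-0.9],"angular": [0,0,0],"gripper": 3.2}])

```text
time: 11.27
eef_pos: [0.5077, 0.2081, 0.1724]
tool_rot: [0.0, 0.014, 1.0, 0.0]
force: [-1.2, -0.1, -2.4]
opening: 0.0345
grasp_force: 50.4
```

Call:
apply_moves(steps=[{"xyz": [0,0,-0.1],"angular": [0,0,0],"gripper": 3.2},{"xyz": [0,0,-0.1],"angular": [0,0,0],"gripper": 3.2},{"xyz": [0,0,-0.2],"angular": [0,0,0],"gripper": 3.2},{"xyz": [0,0,-0.2],"angular": [0,0,0],"gripper": 3.2},{"xyz": [0,0,-0.25],"angular": [0,0,0],"gripper": 3.2},{"xyz": [0,0,-0.3],"angular": [0,0,0],"gripper": 3.2},{"xyz": [0,0,-0.3],"angular": [0,0,0],"gripper": 3.2},{"xyz": [0,0,-0.3],"angular": [0,0,0],"gripper": 3.2}])

```text
time: 11.93
eef_pos: [0.5077, 0.2082, 0.1699]
tool_rot: [0.0, 0.014, 1.0, 0.0]
force: [-3.0, -0.3, 6.7]
opening: 0.0344
grasp_force: 51.3
```

The plate is on the floor: the force rose from −2.4 to +6.7 N. Next I open the tongs gently, still holding them, and lift.

Call:
apply_moves(steps=[{"xyz": [0,0,0],"angular": [0,0,0],"gripper": 3.6},{"xyz": [0,0,0],"angular": [0,0,0],"gripper": 3.9},{"xyz": [0,0,0],"angular": [0,0,0],"gripper": 4.2},{"xyz": [0,0,0],"angular": [0,0,0],"gripper": 4.5},{"xyz": [0,0,0],"angular": [0,0,0],"gripper": 4.8},{"xyz": [0,0,0],"angular": [0,0,0],"gripper": 5.0},{"xyz": [0,0,0],"angular": [0,0,0],"gripper": 5.0},{"xyz": [0,0,0],"angular": [0,0,0],"gripper": 5.0}])

```text
time: 12.6
eef_pos: [0.5076, 0.2081, 0.1693]
tool_rot: [-0.0, 0.014, 1.0, -0.0]
force: [-0.6, -0.2, -1.5]
opening: 0.0501
grasp_force: 4.9
```

Call:
apply_moves(steps=[{"xyz": [0,0,0.3],"angular": [0,0,0],"gripper": 5.0},{"xyz": [0,0,0.8],"angular": [0,0,0],"gripper": 5.0},{"xyz": [0,0,1.4],"angular": [0,0,0],"gripper": 5.0},{"xyz": [0,0,2.1],"angular": [0,0,0],"gripper": 5.0},{"xyz": [0,0,3],"angular": [0,0,0],"gripper": 5.0},{"xyz": [0,0,4],"angular": [0,0,0],"gripper": 5.0},{"xyz": [0,0,5],"angular": [0,0,0],"gripper": 5.0},{"xyz": [0,0,6],"angular": [0,0,0],"gripper": 5.0}])

```text
time: 13.27
eef_pos: [0.5078, 0.2081, 0.2307]
tool_rot: [0.0, 0.014, 1.0, 0.0]
force: [0.1, 0.3, -1.9]
opening: 0.0497
grasp_force: 4.9
```

Call:
apply_moves(steps=[{"xyz": [0,0,0.8],"angular": [0,0,0],"gripper": 5.0},{"xyz": [0,0,1.6],"angular": [0,0,0],"gripper": 5.0},{"xyz": [0,0,2.2],"angular": [0,0,0],"gripper": 5.0},{"xyz": [0,0,2.4],"angular": [0,0,0],"gripper": 5.0},{"xyz": [0,0,2.4],"angular": [0,0,0],"gripper": 5.0},{"xyz": [0,0,2.4],"angular": [0,0,0],"gripper": 5.0},{"xyz": [0,0,2.4],"angular": [0,0,0],"gripper": 5.0},{"xyz": [0,0,2.4],"angular": [0,0,0],"gripper": 5.0}])

```text
time: 13.93
eef_pos: [0.5075, 0.2081, 0.2529]
tool_rot: [-0.0, 0.014, 1.0, -0.0]
force: [0.3, 0.4, -1.1]
opening: 0.0502
grasp_force: 5.0
```

```bash
python3 - <<'E'
from h import *
s=status.observe();print(s["eef_pos"],s["tool_rot"],s["force"],s["opening"])
P=s["eef_pos"]
cw=cams.calibration("wrist");w=cams.grab_frame("wrist");f=cams.grab_frame("scene")
T=P-[0,0,.0955]; B=P+[0,0,.0395];u=np.array([1,-.03,0])
print("scene crop",((proj("scene",[T,B])-[330,80])*4).round(0).tolist(),"wrist crop",((proj("wrist",[T,B-.056*u],cw)-[150,100])*[4/3,4/3]+[400,0]).round().tolist())
cv2.imwrite("pics/l5.png",np.hstack([cv2.resize(f[80:220,330:430],(400,560),interpolation=2)[:, :,::-1],cv2.copyMakeBorder(cv2.resize(w[100:400,150:450],(400,400),interpolation=2)[:,:,::-1],0,160,0,0,0)]))
E
```

```text
[0.50751166 0.20808058 0.25287686] [-3.44144706e-04  1.41019955e-02  9.99900499e-01 -8.87103498e-05] [ 0.2796059   0.39434168 -1.14027877] 0.0501980199757656
scene crop [[191.0, 248.0], [227.0, 23.0]] wrist crop [[620.0, 144.0], [621.0, 83.0]]
```

View pics/l5.png

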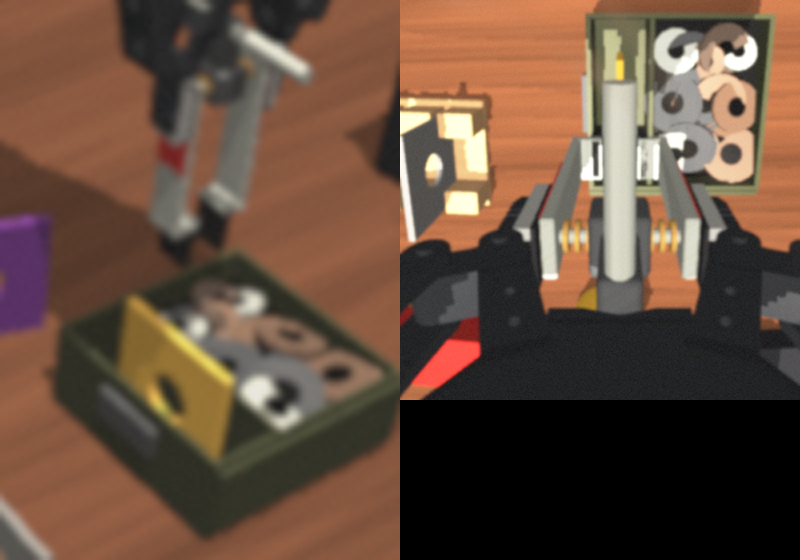

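The plate stands upright in the bay and the tongs are clear of it. Returning to the stand, where the taking pose was TCP (0.528, −0.275).

Call:
apply_moves(steps=[{"xyz": [0,-1,0],"angular": [0,0,0.5],"gripper": 5.0},{"xyz": [0.1,-4,0],"angular": [0,0,1],"gripper": 5.0},{"xyz": [0.3,-7.5,0],"angular": [0,0,2],"gripper": 5.0},{"xyz": [0.4,-11,0],"angular": [0,0,3],"gripper": 5.0},{"xyz": [0.6,-14.5,0],"angular": [0,0,4],"gripper": 5.0},{"xyz": [0.7,-18,0],"angular": [0,0,5],"gripper": 5.0},{"xyz": [0.9,-21.5,0],"angular": [0,0,6],"gripper": 5.0},{"xyz": [1,-25,0],"angular": [0,0,6.4],"gripper": 5.0}])

```text
time: 14.7
eef_pos: [0.5175, -0.0436, 0.2533]
tool_rot: [0.0, -0.042, 0.999, -0.0]
force: [-0.2, 0.5, -1.7]
opening: 0.0503
grasp_force: 5.0
```

Call:
apply_moves(steps=[{"xyz": [0.1,-3.5,0],"angular": [0,0,0],"gripper": 5.0},{"xyz": [0.3,-7,0],"angular": [0,0,0],"gripper": 5.0},{"xyz": [0.4,-10.5,0],"angular": [0,0,0],"gripper": 5.0},{"xyz": [0.6,-14,0],"angular": [0,0,0],"gripper": 5.0},{"xyz": [0.8,-17.5,0],"angular": [0,0,0],"gripper": 5.0},{"xyz": [0.9,-20.5,0],"angular": [0,0,0],"gripper": 5.0},{"xyz": [1,-22.5,0],"angular": [0,0,0],"gripper": 5.0},{"xyz": [1,-23.3,0],"angular": [0,0,0],"gripper": 5.0}])

```text
time: 15.37
eef_pos: [0.5275, -0.2776, 0.2526]
tool_rot: [-0.0, -0.041, 0.999, -0.0]
force: [-0.7, 0.6, -2.0]
opening: 0.0504
grasp_force: 5.0
```

Call:
apply_moves(steps=[{"xyz": [0,0,0],"angular": [0,0,0],"gripper": 5.0},{"xyz": [0,0,-1],"angular": [0,0,0],"gripper": 5.0},{"xyz": [0,0,-2],"angular": [0,0,0],"gripper": 5.0},{"xyz": [0,0,-3],"angular": [0,0,0],"gripper": 5.0},{"xyz": [0,0,-4.5],"angular": [0,0,0],"gripper": 5.0},{"xyz": [0,0,-6],"angular": [0,0,0],"gripper": 5.0},{"xyz": [0,0,-7],"angular": [0,0,0],"gripper": 5.0},{"xyz": [0,0,-7],"angular": [0,0,0],"gripper": 5.0}])

```text
time: 16.03
eef_pos: [0.527, -0.2732, 0.1816]
tool_rot: [-0.001, -0.042, 0.999, 0.001]
force: [-0.5, -0.5, -1.2]
opening: 0.05
grasp_force: 5.0
```

Picture budget is spent, but the last view matched the predicted bar position exactly, so the tongs have not slipped in the grip. Lowering into the notches with a small y correction.

Call:
apply_moves(steps=[{"xyz": [0.05,-0.15,-0.5],"angular": [0,0,0],"gripper": 5.0},{"xyz": [0.05,-0.15,-1.2],"angular": [0,0,0],"gripper": 5.0},{"xyz": [0.05,-0.15,-2],"angular": [0,0,0],"gripper": 5.0},{"xyz": [0.05,-0.15,-2.8],"angular": [0,0,0],"gripper": 5.0},{"xyz": [0.05,-0.15,-3.4],"angular": [0,0,0],"gripper": 5.0},{"xyz": [0.05,-0.15,-3.8],"angular": [0,0,0],"gripper": 5.0},{"xyz": [0.05,-0.15,-3.9],"angular": [0,0,0],"gripper": 5.0},{"xyz": [0.05,-0.15,-3.9],"angular": [0,0,0],"gripper": 5.0}])

```text
time: 16.7
eef_pos: [0.5281, -0.2763, 0.144]
tool_rot: [-0.0, -0.042, 0.999, 0.0]
force: [0.6, 0.7, -1.4]
opening: 0.05
grasp_force: 5.0
```

Call:
apply_moves(steps=[{"xyz": [0,0,-0.2],"angular": [0,0,0],"gripper": 5.0},{"xyz": [0,0,-0.4],"angular": [0,0,0],"gripper": 5.0},{"xyz": [0,0,-0.6],"angular": [0,0,0],"gripper": 5.0},{"xyz": [0,0,-0.8],"angular": [0,0,0],"gripper": 5.0},{"xyz": [0,0,-0.9],"angular": [0,0,0],"gripper": 5.0},{"xyz": [0,0,-0.9],"angular": [0,0,0],"gripper": 5.0},{"xyz": [0,0,-0.9],"angular": [0,0,0],"gripper": 5.0},{"xyz": [0,0,-0.9],"angular": [0,0,0],"gripper": 5.0}])

```text
time: 17.37
eef_pos: [0.5282, -0.2764, 0.1354]
tool_rot: [0.0, -0.042, 0.999, -0.0]
force: [0.2, -0.3, -1.2]
opening: 0.0502
grasp_force: 5.0
```

Call:
apply_moves(steps=[{"xyz": [0,0.1,-0.1],"angular": [0,0,0],"gripper": 5.0},{"xyz": [0,0.1,-0.2],"angular": [0,0,0],"gripper": 5.0},{"xyz": [0,0.1,-0.3],"angular": [0,0,0],"gripper": 5.0},{"xyz": [0,0.1,-0.4],"angular": [0,0,0],"gripper": 5.0},{"xyz": [0,0.1,-0.5],"angular": [0,0,0],"gripper": 5.0},{"xyz": [0,0.1,-0.5],"angular": [0,0,0],"gripper": 5.0},{"xyz": [0,0.1,-0.5],"angular": [0,0,0],"gripper": 5.0},{"xyz": [0,0.1,-0.5],"angular": [0,0,0],"gripper": 5.0}])

```text
time: 18.03
eef_pos: [0.5284, -0.2754, 0.1306]
tool_rot: [0.0, -0.042, 0.999, -0.0]
force: [-1.0, 1.5, 4.2]
opening: 0.0499
grasp_force: 5.0
```

The bar is seated: +4.2 N at a TCP height of 0.1306 m, the same height as when taken. Open and withdraw straight up.

Call:
apply_moves(steps=[{"xyz": [0,0,0],"angular": [0,0,0],"gripper": 5.4},{"xyz": [0,0,0],"angular": [0,0,0],"gripper": 5.8},{"xyz": [0,0,0],"angular": [0,0,0],"gripper": 6.5},{"xyz": [0,0,0],"angular": [0,0,0],"gripper": 7.5},{"xyz": [0,0,0],"angular": [0,0,0],"gripper": 8.5},{"xyz": [0,0,0],"angular": [0,0,0],"gripper": 8.5},{"xyz": [0,0,0],"angular": [0,0,0],"gripper": 8.5},{"xyz": [0,0,0],"angular": [0,0,0],"gripper": 8.5}])

```text
time: 18.7
eef_pos: [0.5282, -0.2754, 0.1303]
tool_rot: [-0.0, -0.042, 0.999, -0.0]
force: [-0.2, -0.3, -1.0]
opening: 0.0851
grasp_force: 0.0
```

Call:
apply_moves(steps=[{"xyz": [0,0,0.5],"angular": [0,0,0],"gripper": 8.5},{"xyz": [0,0,1.5],"angular": [0,0,0],"gripper": 8.5},{"xyz": [0,0,3],"angular": [0,0,0],"gripper": 8.5},{"xyz": [0,0,5],"angular": [0,0,0],"gripper": 8.5},{"xyz": [0,0,7.5],"angular": [0,0,0],"gripper": 8.5},{"xyz": [0,0,10],"angular": [0,0,0],"gripper": 8.5},{"xyz": [0,0,12.5],"angular": [0,0,0],"gripper": 8.5},{"xyz": [0,0,13],"angular": [0,0,0],"gripper": 8.5}])

```text
time: 19.37
eef_pos: [0.529, -0.2759, 0.2652]
tool_rot: [0.002, -0.042, 0.999, -0.002]
force: [0.2, -0.9, -0.5]
opening: 0.0849
grasp_force: 0.0
```

```bash
python3 - <<'E'
from h import *
s=status.observe();print(s["time"],s["eef_pos"],s["force"],s["opening"])
w=cams.grab_frame("wrist").astype(float);w2=cv2.imread("pics/w2.png")[:,:,::-1].astype(float)
# same viewpoint as w2 (before taking): compare bar region and bar column profiles
A=w[125:285,265:370].mean(2);B=w2[125:285,265:370].mean(2)
print("mean abs diff",abs(A-B).mean(),"baseline",abs(A-np.roll(A,5,1)).mean())
sh,resp=cv2.phaseCorrelate(B,A,cv2.createHanningWindow((105,160),cv2.CV_64F));print("shift px",sh,resp)
for r0 in (145,170,235,265): print(r0,w[r0,295:340].mean(1).round().astype(int).tolist(),'\n   ',w2[r0,295:340].mean(1).round().astype(int).tolist())
E
```

```text
19.3667 [ 0.52897011 -0.27591616  0.26521818] [ 0.22270673 -0.89629269 -0.47685978] 0.08489081494533894
mean abs diff 14.98765873015873 baseline 25.094761904761906
shift px (-0.005617677158561207, -4.942776831496886) 0.9156783687175805
145 [151, 150, 151, 150, 148, 144, 132, 112, 92, 87, 84, 84, 80, 81, 90, 121, 161, 189, 208, 217, 220, 218, 217, 207, 195, 166, 131, 93, 77, 78, 76, 78, 81, 83, 81, 85, 84, 86, 84, 84, 89, 90, 88, 88, 86] 
    [147, 148, 148, 146, 145, 140, 124, 106, 84, 82, 80, 81, 79, 79, 97, 129, 167, 194, 213, 217, 221, 219, 215, 208, 191, 162, 121, 86, 73, 76, 75, 79, 79, 81, 81, 79, 80, 83, 80, 84, 83, 84, 81, 83, 82]
170 [186, 214, 215, 217, 211, 195, 175, 164, 163, 150, 113, 94, 92, 96, 109, 144, 210, 245, 251, 250, 248, 242, 225, 207, 192, 173, 153, 145, 144, 142, 141, 131, 155, 186, 198, 200, 207, 214, 216, 217, 214, 197, 163, 135, 127] 
    [150, 150, 149, 142, 118, 90, 66, 60, 65, 69, 78, 84, 86, 89, 101, 133, 173, 200, 210, 217, 215, 214, 211, 207, 194, 167, 151, 140, 142, 139, 128, 105, 79, 64, 61, 59, 65, 75, 81, 78, 82, 80, 78, 81, 80]
235 [131, 130, 12
[... 157 characters left out ...]
97, 119, 126, 124, 128, 128, 128, 126] 
    [130, 129, 129, 132, 131, 130, 119, 97, 76, 70, 68, 67, 66, 69, 78, 120, 196, 246, 254, 255, 255, 255, 255, 254, 250, 226, 156, 93, 69, 67, 66, 69, 71, 70, 87, 109, 129, 137, 136, 133, 133, 133, 131, 132, 132]
265 [114, 93, 85, 79, 87, 98, 124, 139, 144, 146, 145, 143, 142, 131, 114, 141, 211, 249, 254, 255, 255, 255, 255, 253, 242, 205, 150, 125, 120, 115, 110, 112, 118, 132, 141, 145, 145, 147, 144, 141, 130, 106, 93, 84, 89] 
    [99, 91, 101, 139, 177, 185, 186, 184, 186, 183, 175, 149, 116, 97, 92, 114, 181, 241, 253, 255, 255, 255, 255, 254, 250, 228, 161, 105, 87, 95, 111, 149, 174, 183, 182, 184, 182, 182, 179, 163, 144, 132, 133, 135, 133]
```

```bash
python3 - <<'E'
from bench import r
print(r.finish_job())
E
```

```text
the job is handed in; nothing more can be done
None
```

The job is handed in: the yellow plate stands upright in the empty bay, and the tongs are hung back on the stand and released. The plate was last seen just after release. I checked the tongs from wrist-image pixels and contact force, because the picture limit was used up; no verdict came back.

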